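# Start a microcentrifuge run

### The job

The small centrifuge is loaded, balanced and ready to spin. With the fingertips, press its open lid down at the front until the catch snaps in and the lid stays shut by itself; then switch the machine on by pressing down the near, raised end of the black mains rocker at the left of its panel, and after that press the round green start key right in and let it go. Do not press the red stop key, do not lift the lid further, do not shove or lift the centrifuge, and leave the jars and bottles round it where they stand.

Things in the scene. Friction and masses are not known exactly. Their poses are not given: they have to be found in the camera images.
- spinner: white microcentrifuge, grey lid; 246 mm deep (x), 214 wide (y), 128 high when shut, about 4 kg, loose on rubber feet. Origin: centre of its underside. x points to its back (panel faces its -x), z up, y to the left of a person facing the panel. The front panel slopes 30 deg, 63 mm up at the front edge to 98 mm up at the lid; its outward normal is (-0.504, 0, 0.864) in this frame
- spinner_lid (a joint): lid hinge, rad: 0 shut, grows as the front rises; starts at 0.55 to 0.9. Axis along the machine's y through (108, 0, 108) mm of its frame; the lid reaches 172 mm forward of it. A strut holds it open: let go, it rises unless the catch (spring bolt, steel loop under the lid's front middle) has it. The catch takes about 6 N at the front edge (brief peaks to 16 N if quick); latched, it reads under 0.01
- lid_front (a point): point on the lid's top face, in the middle, 12 mm behind its front edge: the place to press. When shut it lies 160 mm forward of the hinge axis and 19 mm above it. It moves with the lid. A clear window 4 mm lower fills the middle of the lid
- mains_rocker (a joint): the mains rocker, rad: 0 off (near end, away from the lid, stands up), 0.5 on (near end down). It snaps over about half way and stays; about 7 N on its end
- rocker_on_end (a point): top face of the black mains rocker near its raised end, the end nearer the panel's front edge (white line on it). The rocker is 31 mm long up the slope and 20 mm wide, its hinge is across the slope 13 mm up the slope from this point; this end must go down about 6 mm along the panel's normal. It moves with the rocker
- key_start (a joint): green start key, m: 0 out, 0.004 fully in along the panel's normal; springs back; about 5 N fully in. It counts as pressed when it is more than 0.0025 in for a tenth of a second
- start_top (a point): centre of the green start key's round top, 23 mm across, 7 mm above the panel. It moves with the key
- key_stop (a joint): red stop key, m: as the start key; must not be pressed
- stop_top (a point): centre of the red stop key's round top, 23 mm across, 44 mm beside the green key
- jar_a: white specimen jar, 41 mm across, 58 mm high, loose; origin at the centre of its underside
- jar_b: white specimen jar, 41 mm across, 58 mm high, loose; origin at the centre of its underside
- bottle: white reagent bottle with a white cap, 40 mm across, 85 mm high, loose; origin at the centre of its underside
- dropper: small white dropper bottle with a red cap, 28 mm across, 70 mm high, loose; origin at the centre of its underside

How it is judged:
On the way, in this order (a step that is already met when the one before it is completed fails the run):
1. the lid is shut and its catch holds it with the fingers off it (value of joint spinner_lid below 0.02 rad and contact force between the fingers and spinner_lid below 0.3 N), for 0.2 s.
2. the mains rocker is on, the lid still latched (value of joint mains_rocker above 0.4 rad and value of joint spinner_lid below 0.02 rad), for 0.2 s.
3. the green start key is pressed in (value of joint key_start above 0.0025 m), for 0.1 s.
At the end, for the whole second after the job is handed in: Lid latched (under 0.02 rad), rocker on (over 0.4 rad), both keys out (under 1 mm), centrifuge within 20 mm of where it stood, jars, bottle and dropper within 30 mm of where they stood (all of step 2 and value of joint each of key_start, key_stop below 0.001 m and distance of each of jar_a, jar_b, bottle, dropper from where it was at the start of the episode below 0.03 m and distance of spinner from where it was at the start of the episode below 0.02 m); the robot touches nothing.
It fails at once if the red stop key is pressed (over 1.5 mm) (value of joint key_stop above 0.0015 m).
It fails at once if the rocker is switched on while the lid is open, or the start key pressed while the lid is not latched or the mains is off ((value of joint mains_rocker above 0.4 rad and value of joint spinner_lid above 0.05 rad) or (value of joint key_start above 0.0025 m and (value of joint spinner_lid above 0.03 rad or value of joint mains_rocker below 0.35 rad))).
It fails at once if the lid is lifted further open (over 1.05 rad) (value of joint spinner_lid above 1.05 rad).
It fails at once if the centrifuge is shoved over 20 mm, tipped or lifted, or pressed on with the arm or the gripper's body (over 5 N) in place of the fingers (contact force between the arm and spinner above 5 N or distance of spinner from where it was at the start of the episode above 0.02 m or angle between spinner's own z axis and vertical above 0.06 rad).
It fails at once if a jar, the bottle or the dropper is moved over 30 mm or lifted (distance of any of jar_a, jar_b, bottle, dropper from where it was at the start of the episode above 0.03 m or height (world z) of any of jar_a, jar_b, bottle, dropper above 0.015 m).
It also fails if it takes over 59 s, if anything falls off the work surface, if the arm or the gripper's body presses on something with over 40 N, if the wrist force passes 120 N, or if a joint passes its speed limit or range.

### The arm

A 6-joint arm with a two-finger parallel gripper is mounted at the origin on a cart in front of the work surface, level with it; the furniture and walls round the work are solid. World frame = base frame: x ahead of the robot, y to its left, z up, the work surface at z = 0. Lengths are in m, angles in rad, forces in N, time in s.
With the tool pointing down it reaches from about 0.25 to 0.775 m from the base axis. Payload 4 kg.
Tool frame: the origin (TCP) lies at the very end of the fingers, on their centre line; the grasp point (between the pads) lies 19 mm behind it; z points along the fingers, y is the line along which they close (so a half turn about z gives the same grasp; the last joint's range is limited). The gripper opens to 94 mm and grips with 3 to 60 N. Pads are 16 mm wide; open, the fingers measure 119 mm over their backs; the gripper's body (75 mm by 177 mm) begins 78 mm behind the grasp point.
Start: joints at [1.126, 0.087, 1.371, -0, 1.684, -0.103], TCP at [0.184, 0.518, 0.206] pointing down, gripper open.
Joint ranges: [-3.1, 3.1], [-0.76, 2.03], [0.27, 2.55], [-1.08, 4.22], [0.17, 2.65], [-2.57, 2.57]. Speed limits (rad/s): [2.79, 2.79, 3.14, 3.14, 3.14, 3.14].

### API

Orientations are given as a unit quaternion [x, y, z, w].
In Python, from rig import readout, vision, ctrl gives the robot as it stands.
- The arm moves only by the tool apply_moves, never from a script. Its argument "plan" is a list of rows, each a list of 3 entries, a list of its own where there are three numbers: the shift along the tool's x, y, z in units of 400 mm (1.0 is 400 mm), then the turn about the tool's z in units of 2 rad (1.0 is 2 rad), then the gripper command: -1 is shut, 1 is fully open, values between are in proportion. In form: [[[x, y, z], turn, claw], ...]. A call has 1 to 20 rows; each row is the pose to reach, as a shift and turn from the pose commanded when the call began, along the tool's axes at that moment; what a row does not reach only later rows make up. A row lasts 1/8 s, in which the tool goes at most 62.5 mm and 10.7 degrees, less where a joint would pass 70% of its speed; a pose out of reach is approached as far as the arm can. A call with a number of a shift or a turn outside -1 to 1 is refused whole. A call with a gripper value outside its range is refused whole. The fingers move at their own pace and stop on an object; "squeeze" is the grip in N (left out, the last holds). Time passes only in rows, so rows that repeat a pose let the fingers close. It gives the time, the measured TCP pose, the force, the opening and the grip force at its end, in the units of the state.
- readout.get_state(): the state, without advancing time (a new reading comes with each control period).
- vision.read_camera(name): name is "scene" or "top"; returns a dict with "img" (400x640x3 uint8, red, green, blue), "range_z" (400x640 float32, m along the optical axis (not along the pixel's ray), 0 where there is no reading), "intrinsics" (3x3 intrinsics, pixels), "rvec" (rotation vector, rad) and "tvec" (3), from world to camera coordinates, as OpenCV has them. Camera axes: x right, y down, z forward; pixel columns grow to the right and rows downward; lengths in m; the calibration is good to about 2 mm. A picture is of the moment at which its call begins.
- ctrl.close_job(): hands the job in; it is judged then, once.
The state is a dict: "time_s": time; "joint_positions": joint angles; "joint_velocities": joint speeds; "effort": joint torques, N m; "eef_pos": TCP position; "tcp_rot": TCP orientation; "wrist_force": force on the tool from outside, world axes, zero at the start; "moment": the same for the moment, N m; "grip_width": finger opening in m; "grasp_force": force on a finger pad.
Only numpy, scipy, OpenCV 4.12 (cv2) and the standard library are available. Lean on these libraries where they do the work, as an engineer would, in place of code of your own. Each camera call takes 0.05 s, during which the arm holds its last target. There are 200 camera calls.

## Working session

There is one attempt and no reset: what is moved stays moved. The work goes in short steps, Python scripts to look and compute and a tool call to move; the robot and the scene stay as the last step left them, time stands still between calls to the robot, and variables do not carry over. Pictures are saved under pics/ and viewed, at most 10 in all, crops included, and the job is handed in when it is done.

Besides the shell and the picture viewer there is one more tool, called after "Emit:" by a JSON object that holds its "api" and its "payload", one argument or row to a line. apply_moves: Moves the arm, as the interface text tells. Its arguments: {"type":"object","properties":{"plan":{"type":"array","items":{"type":"array"}},"squeeze":{"type":"number"}},"required":["plan"]}

```bash
mkdir -p pics; cat > h.py <<'E'
import numpy as np, cv2, json
from rig import readout, vision, ctrl
from scipy.spatial.transform import Rotation as R
def cam(n):
    c=vision.read_camera(n); c['R']=cv2.Rodrigues(np.array(c['rvec'],float))[0]; c['t']=np.array(c['tvec'],float).ravel(); c['K']=np.array(c['intrinsics']); return c
def cloud(c):
    z=c['range_z']; v,u=np.mgrid[:z.shape[0],:z.shape[1]]; K=c['K']
    p=np.stack([(u-K[0,2])/K[0,0]*z,(v-K[1,2])/K[1,1]*z,z],-1)
    return (p-c['t'])@c['R']
def proj(c,P):
    q=np.atleast_2d(P)@c['R'].T+c['t']; q=q@c['K'].T; return q[:,:2]/q[:,2:]
E
python3 - <<'E'
from h import *
for n in ('scene','top'):
    c=cam(n); cv2.imwrite(f'pics/{n}0.png',c['img'][...,::-1]); print(n,-c['R'].T@c['t'])
    P=cloud(c); np.save(n+'0.npy',P); np.save(n+'0i.npy',c['img'])
s=readout.get_state(); print({k:np.round(v,3) for k,v in s.items()})
E
```

```text
scene [0.13326223 0.31533687 0.60043677]
top [ 0.35341983 -0.3249876   0.99546331]
{'time_s': np.float64(0.1), 'joint_positions': array([ 1.126,  0.088,  1.372, -0.   ,  1.684, -0.103]), 'joint_velocities': array([-0.002, -0.002, -0.002,  0.   , -0.002, -0.001]), 'effort': array([ 3.0000e-03, -3.4125e+01, -3.0330e+01,  7.2000e-02,  3.0000e-02,
       -0.0000e+00]), 'eef_pos': array([0.184, 0.518, 0.204]), 'tcp_rot': array([ 0.17 ,  0.985, -0.001, -0.   ]), 'wrist_force': array([-0.476,  0.513, -0.839]), 'moment': array([ 0.001, -0.002, -0.001]), 'grasp_force': np.float64(0.0), 'grip_width': np.float64(0.094)}
```

View pics/scene0.png

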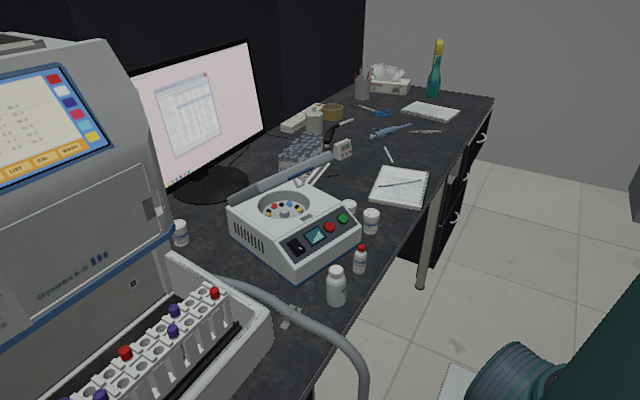

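View pics/top0.png

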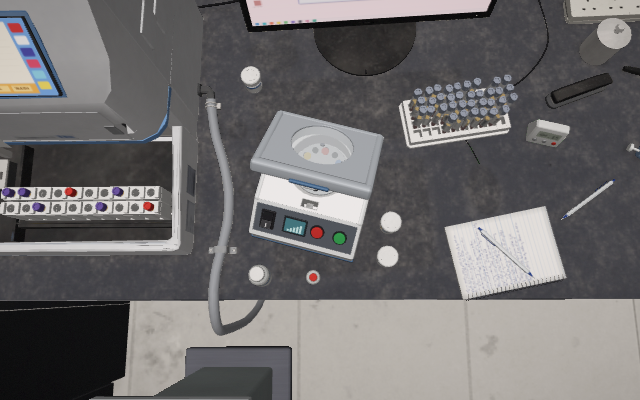

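The scene view shows the spinner at about (295,230) with its lid open. The top view shows the rocker at (268,218), red key (317,232), green key (339,238), the lid's front edge around (315,190), jars at (391,222) and (388,256), the bottle at (258,275) and the dropper at (313,277).

```bash
python3 - <<'E'
from h import *
def blob(m,lo,hi):
    n,l,s,c=cv2.connectedComponentsWithStats(m.astype(np.uint8)); return [(l==i) for i in range(1,n) if lo<s[i,4]<hi]
for n in ('top','scene'):
    P=np.load(n+'0.npy'); I=np.load(n+'0i.npy'); H=cv2.cvtColor(I,cv2.COLOR_RGB2HSV).astype(int)
    h,s,v=H[...,0],H[...,1],H[...,2]
    for nm,m in (('red',((h<8)|(h>172))&(s>150)&(v>90)),('green',(h>45)&(h<80)&(s>130)&(v>60))):
        for b in blob(m,20,400):
            vv,uu=np.where(b); p=P[b]; p=p[p[:,2]<.3]
            if (p[:,0]>.2).mean()>.5: print(n,nm,uu.mean().round(1),vv.mean().round(1),b.sum(),np.median(p,0).round(4))
P=np.load('top0.npy')
# top: mid of key etc, profile points
for nm,(u,v) in dict(rockfar=(267,212),rocknear=(266,225),lidFL=(254,168),lidFR=(372,192),lidBL=(279,113),lidBR=(382,137),lidFmid=(312,181),panelL=(250,232),panR=(354,258),jar1=(391,222),jar2=(388,256),bot=(258,274),drop=(313,277)).items():
    print(nm,P[v,u].round(4))
E
python3 - <<'E'
import cv2
a=cv2.imread('pics/top0.png')[100:290,235:415]
b=cv2.imread('pics/scene0.png')[140:310,215:385]
a=cv2.resize(a,(390,410),interpolation=cv2.INTER_CUBIC);b=cv2.resize(b,(410,410),interpolation=cv2.INTER_CUBIC)
cv2.imwrite('pics/crop0.png',cv2.hconcat([a,b]))
E
```

```text
top red 69.4 191.5 62 [0.5368 0.158  0.138 ]
top red 147.5 205.7 58 [0.5089 0.0109 0.1384]
top red 316.5 232.2 110 [ 0.4651 -0.2946  0.0884]
top red 312.9 276.8 42 [ 0.382  -0.2873  0.0706]
top green 338.9 238.0 109 [ 0.4537 -0.3369  0.0883]
scene red 329.3 226.0 68 [ 0.4653 -0.2917  0.0871]
scene red 361.0 246.6 40 [ 0.383  -0.2822  0.0693]
scene red 213.3 292.0 70 [0.5085 0.0178 0.1372]
scene red 123.6 350.8 103 [0.5374 0.1623 0.1382]
scene green 342.5 218.0 68 [ 0.4545 -0.3334  0.0874]
rockfar [ 0.503  -0.201   0.0948]
rocknear [ 0.4792 -0.1986  0.0876]
lidFL [ 0.5585 -0.1939  0.2119]
lidFR [ 0.559  -0.4078  0.0045]
lidBL [ 0.6855 -0.2254  0.1336]
lidBR [ 0.6374 -0.4181  0.1306]
lidFmid [ 0.5347 -0.2914  0.2148]
panelL [ 0.4694 -0.1638  0.0602]
panR [ 0.4222 -0.3683  0.0019]
jar1 [ 0.4876 -0.4387  0.06  ]
jar2 [ 0.4221 -0.4316  0.0554]
bot [ 0.3872 -0.1855  0.0874]
drop [ 0.382  -0.2873  0.0685]<stdin>:10: RuntimeWarning: Mean of empty slice.
  ret = ret.dtype.type(ret / rcount)
```

View pics/crop0.png

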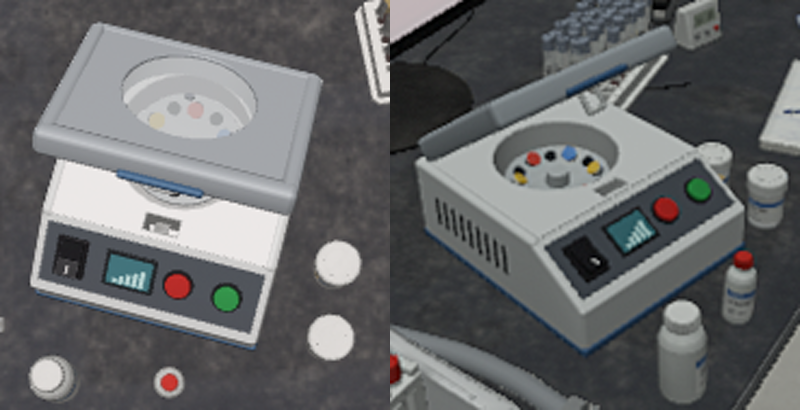

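The crop confirms the layout: rocker at the left with its white line at the near end, then the display, red key and green key. The catch slot is at the front middle of the body, and the blue strip marks the middle of the lid's front edge. Next I'll work out the pose and the lid plane.

```bash
python3 - <<'E'
from h import *
g=np.array([.4541,-.335,.088]); r=np.array([.4652,-.2932,.088])
yh=(r-g)/np.linalg.norm(r-g); xh=np.array([yh[1],-yh[0],0]); print('yaw',np.arctan2(xh[1],xh[0]))
o0=r+.094*xh; o0[2]=0
B=np.stack([xh,yh,[0,0,1]])
for n in ('top','scene'):
    P=np.load(n+'0.npy'); I=np.load(n+'0i.npy').astype(int)
    L=(P-o0)@B.T
    w=(abs(L[...,1])<.2)&(abs(L[...,0])<.2)&(P[...,2]>.01)
    # body top white plane z~0.1
    # lid: points with fit
    m=w&(L[...,2]>.125)&(L[...,0]<.125)
    q=L[m]
    A=np.c_[q[:,0],np.ones(len(q))]; k=np.ones(len(q),bool)
    for _ in range(8):
        a=np.linalg.lstsq(A[k],q[k,2],rcond=None)[0]; e=q[:,2]-A@a; k=abs(e)<.004
    q=q[k]; th=-np.arctan(a[0]); print(n,'lid theta',th,'n',k.sum(),'line z at x=.108',A[0]*0+a@[.108,1],'y range',np.percentile(q[:,1],[.5,1,99,99.5]).round(4),'minx',np.percentile(q[:,0],[.2,1]),'zmax',q[:,2].max())
    f=q[q[:,0]<np.percentile(q[:,0],5)]; print(' front y',f[:,1].min(),f[:,1].max())
    # panel edges / body
    b=w&(L[...,2]>.05)&(L[...,2]<.1)&(L[...,0]<-.03); print(' body y',np.percentile(L[b][:,1],[.5,1,99,99.5]).round(4),'minx',np.percentile(L[b][:,0],[.5,2]).round(4))
    P0=L[(w)&(abs(L[...,2]-.063)<.003)&(L[...,0]<-.06)]; print(' front edge x',np.median(P0[:,0]))
    bl=w&(I[...,2]>I[...,0]+50)&(L[...,2]>.15); print(' blue',bl.sum(),L[bl].mean(0).round(4))
print('o0',o0)
c=cam('top')
E
```

```text
yaw -0.259559794567769
top lid theta 0.6696993512855182 n 5302 line z at x=.108 [0.12061518 0.12061518] y range [-0.0789 -0.0777  0.1254  0.1269] minx [-0.02324549 -0.02166595] zmax 0.22421515529393732
 front y -0.0771669537297404 0.1266662863900981
 body y [-0.158  -0.1546  0.1276  0.1293] minx [-0.1977 -0.1904]
 front edge x -0.12083623612101047
 blue 131 [-0.04    0.0212  0.241 ]
scene lid theta 0.5680470476717532 n 371 line z at x=.108 [0.12402131 0.12402131] y range [-0.0748 -0.0722  0.1316  0.1317] minx [-0.03497605 -0.03427433] zmax 0.21422598565222464
 front y -0.005448975459036205 0.05768245487438002
 body y [-0.1528 -0.1485  0.1321  0.1324] minx [-0.1984 -0.1924]
 front edge x -0.12059038888289825
 blue 26 [-0.0345  0.0287  0.2104]
o0 [ 0.55605129 -0.31732558  0.        ]
```

Emit:
{"api": "apply_moves", "payload": {
  "plan": [
    [[0,0,-0.15],0,-1],
    [[0,0,-0.27],0,-1],
    [[-0.58,-0.81,-0.27],-0.04,-1],
    [[-0.58,-0.81,-0.27],-0.04,-1],
    [[-0.58,-0.81,-0.27],-0.04,-1],
    [[-0.58,-0.81,-0.27],-0.04,-1],
    [[-0.58,-0.81,-0.27],-0.04,-1],
    [[-0.58,-0.81,-0.27],-0.04,-1],
    [[-0.58,-0.81,-0.27],-0.04,-1],
    [[-0.58,-0.81,-0.27],-0.04,-1]
  ],
  "squeeze": 10
}}

```text
time_s: 1.4
eef_pos: [0.2945, 0.134, 0.3133]
tcp_rot: [0.133, 0.991, 0.0, 0.0]
wrist_force: [-1.2, 0.2, -0.3]
grip_width: 0.0007
grasp_force: 0.0
```

Emit:
{"api": "apply_moves", "payload": {
  "plan": [
    [[-0.55,-0.85,0],0,-1],
    [[-0.55,-0.85,0],0,-1],
    [[-0.55,-0.85,0],0,-1],
    [[-0.55,-0.85,0],0,-1],
    [[-0.55,-0.85,0],0,-1],
    [[-0.55,-0.85,0],0,-1],
    [[-0.55,-0.85,0],0,-1],
    [[-1,-0.85,0],0,-1],
    [[-1,-0.85,0],0,-1],
    [[-1,-0.85,0],0,-1],
    [[-1,-0.85,0],0,-1],
    [[-1,-0.85,0],0,-1],
    [[-1,-0.85,0],0,-1]
  ]
}}

```text
time_s: 3.02
eef_pos: [0.5921, -0.2958, 0.3158]
tcp_rot: [0.13, 0.991, -0.001, 0.001]
wrist_force: [-0.3, 0.2, 0.4]
grip_width: 0.0002
grasp_force: 0.0
```

```bash
cat >> h.py <<'E'
O=np.array([.5645,-.2934,0]); yaw=-.2596
XH=np.array([np.cos(yaw),np.sin(yaw),0]); YH=np.array([-XH[1],XH[0],0])
def loc(p): d=np.array(p)-O; return np.array([d@XH,d@YH,d[2]])
def units(l): # machine-frame target of TCP -> tool units from the present pose
    s=readout.get_state(); w=O+l[0]*XH+l[1]*YH+np.array([0,0,l[2]])
    return R.from_quat(s['tcp_rot']).inv().apply(w-s['eef_pos'])/.4
E
python3 - <<'E'
from h import *
s=readout.get_state(); print(s['eef_pos'],loc(s['eef_pos']))
for th in (.92,.7,.5,.3,.15,.05,0,-.02):
    print(th,units([.112-.16*np.cos(th)+.019*np.sin(th),0,.108+.16*np.sin(th)+.019*np.cos(th)]).round(3))
for n in('top','scene'):
    c=cam(n)
    if n=='scene': a=c['img'][100:320,180:420]
    else: b=c['img'][60:290,200:440]
f=lambda x: cv2.resize(x,(400,400))[...,::-1]
cv2.imwrite('pics/a1.png',cv2.hconcat([f(a),f(b)]))
E
```

```text
[ 0.59206421 -0.29576854  0.3158424 ] [0.0272486  0.00478639 0.3158424 ]
0.92 [-0.007 -0.012  0.173]
0.7 [ 0.064 -0.012  0.225]
0.5 [ 0.117 -0.012  0.286]
0.3 [ 0.157 -0.012  0.356]
0.15 [ 0.178 -0.012  0.412]
0.05 [ 0.187 -0.012  0.452]
0 [ 0.189 -0.012  0.472]
-0.02 [ 0.19  -0.012  0.48 ]
```

View pics/a1.png

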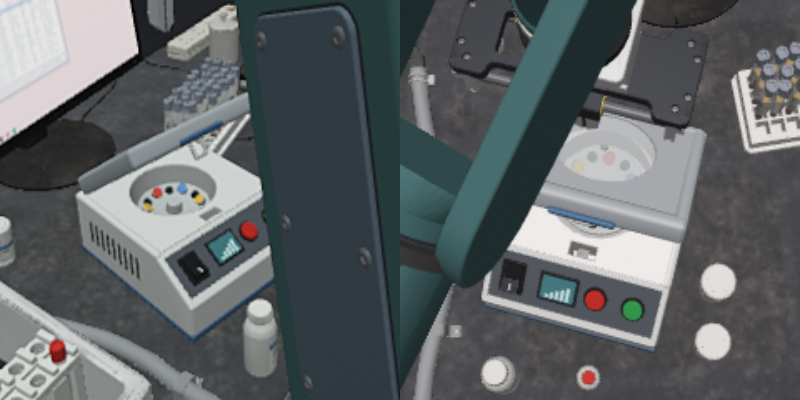

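The picture shows the gripper above and behind the lid's front edge, with the blue strip at crop (580,215). The jars and bottles are clear. Following the lid's arc down.

Emit:
{"api": "apply_moves", "payload": {
  "plan": [
    [[-0.007,-0.012,0.1],0,-1],
    [[-0.007,-0.012,0.173],0,-1],
    [[0.03,-0.012,0.198],0,-1],
    [[0.064,-0.012,0.225],0,-1],
    [[0.092,-0.012,0.255],0,-1],
    [[0.117,-0.012,0.286],0,-1],
    [[0.117,-0.012,0.286],0,-1]
  ]
}}

```text
time_s: 4.0
eef_pos: [0.5449, -0.2889, 0.1997]
tcp_rot: [0.131, 0.991, -0.0, 0.0]
wrist_force: [0.5, -0.2, 0.0]
grip_width: 0.0009
grasp_force: 0.0
```

```bash
python3 - <<'E'
from h import *
s=readout.get_state(); print(loc(s['eef_pos']),s['wrist_force'])
for th in (.4,.3,.2,.1,.05,0,-.02):
    print(th,units([.112-.16*np.cos(th)+.019*np.sin(th),0,.108+.16*np.sin(th)+.019*np.cos(th)]).round(3))
for n in('top','scene'):
    c=cam(n)
    if n=='scene': a=c['img'][100:320,180:420]
    else: b=c['img'][60:290,200:440]
f=lambda x: cv2.resize(x,(400,400))[...,::-1]
cv2.imwrite('pics/a2.png',cv2.hconcat([f(a),f(b)]))
E
```

```text
[-0.02014972 -0.0006549   0.19968671] [ 0.47863759 -0.20360822  0.005195  ]
0.4 [0.02  0.002 0.03 ]
0.3 [0.038 0.002 0.066]
0.2 [0.052 0.001 0.103]
0.1 [0.063 0.001 0.142]
0.05 [0.067 0.001 0.162]
0 [0.07  0.001 0.182]
-0.02 [0.071 0.001 0.19 ]
```

View pics/a2.png

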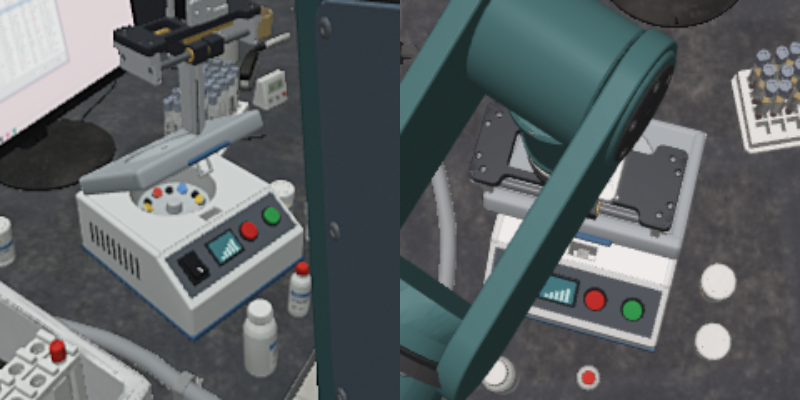

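The fingers rest on the front middle of the lid and have pushed it partway down. Continuing along the arc to shut.

Emit:
{"api": "apply_moves", "payload": {
  "plan": [
    [[0.02,0,0.03],0,-1],
    [[0.038,0,0.066],0,-1],
    [[0.052,0,0.103],0,-1],
    [[0.063,0,0.142],0,-1],
    [[0.067,0,0.162],0,-1],
    [[0.069,0,0.174],0,-1],
    [[0.07,0,0.182],0,-1],
    [[0.07,0,0.188],0,-1],
    [[0.07,0,0.192],0,-1],
    [[0.07,0,0.192],0,-1]
  ]
}}

```text
time_s: 5.35
eef_pos: [0.5196, -0.2825, 0.1234]
tcp_rot: [0.131, 0.991, -0.0, 0.001]
wrist_force: [-1.4, -0.2, 5.8]
grip_width: 0.0004
grasp_force: 3.2
```

Emit:
{"api": "apply_moves", "payload": {
  "plan": [
    [[0,0,0.005],0,-1],
    [[0,0,0.01],0,-1],
    [[0,0,0.01],0,-1]
  ]
}}

```text
time_s: 5.72
eef_pos: [0.5197, -0.2825, 0.1229]
tcp_rot: [0.131, 0.991, -0.001, 0.002]
wrist_force: [-5.5, 1.9, 17.6]
grip_width: 0.0001
grasp_force: 8.8
```

It moved only 0.5 mm under 17 N, so the lid is on its stop. Lifting off and checking that it stays shut.

Emit:
{"api": "apply_moves", "payload": {
  "plan": [
    [[0,0,-0.02],0,-1],
    [[0,0,-0.06],0,-1],
    [[0,0,-0.15],0,-1],
    [[0,0,-0.25],0,-1],
    [[0,0,-0.25],0,-1]
  ]
}}

```text
time_s: 6.35
eef_pos: [0.5209, -0.283, 0.2225]
tcp_rot: [0.13, 0.991, -0.002, 0.003]
wrist_force: [-0.1, 0.1, 0.5]
grip_width: 0.0004
grasp_force: 0.0
```

```bash
python3 - <<'E'
from h import *
s=readout.get_state(); print(loc(s['eef_pos']),s['wrist_force'])
for n in('top','scene'):
    c=cam(n); I=c['img']; P=cloud(c)
    H=cv2.cvtColor(I,cv2.COLOR_RGB2HSV).astype(int);h,sa,v=H[...,0],H[...,1],H[...,2]
    L=(P-O)@np.stack([XH,YH,[0,0,1]]).T
    w=(abs(L[...,0]+.094)<.03)&(abs(L[...,1])<.11)&(L[...,2]>.05)
    for nm,m in (('red',((h<8)|(h>172))&(sa>150)&(v>90)),('green',(h>45)&(h<80)&(sa>130)&(v>60))):
        k=m&w; 
        if k.sum(): print(n,nm,k.sum(),np.median(L[k],0).round(4))
    k=w&(v<45)&(abs(L[...,1]-.07)<.02); print(n,'black',k.sum(), (np.percentile(L[k],[3,50,97],axis=0).round(4) if k.sum() else ''))
    # white line: nearest to black
    for xx in np.arange(-.115,-.075,.004):
        q=(abs(L[...,0]-xx)<.002)&(abs(L[...,1]-.07)<.007)&(L[...,2]>.05)
        if q.sum(): print('  x',xx.round(3),'z',np.median(L[q][:,2]).round(4),'h over panel',(np.median(L[q][:,2])-(.063+(xx+.123)*.583)).round(4))
    if n=='scene': a=I[100:320,180:420]
    else: b=I[60:290,200:440]
f=lambda x: cv2.resize(x,(400,400))[...,::-1]
cv2.imwrite('pics/a3.png',cv2.hconcat([f(a),f(b)]))
E
```

```text
[-0.04484564 -0.00110727  0.22245055] [-0.08189619  0.06853034  0.47126645]
top red 110 [-0.0958 -0.0266  0.088 ]
top green 108 [-0.0961 -0.0705  0.0883]
top black 578 [[-0.1223  0.0504  0.3597]
 [-0.093   0.0589  0.5746]
 [-0.0705  0.0685  0.6026]]
  x -0.115 z 0.5835 h over panel 0.5158
  x -0.111 z 0.5832 h over panel 0.5132
  x -0.107 z 0.6024 h over panel 0.5301
  x -0.103 z 0.6039 h over panel 0.5292
  x -0.099 z 0.6048 h over panel 0.5278
  x -0.095 z 0.6052 h over panel 0.5259
  x -0.091 z 0.6059 h over panel 0.5243
  x -0.087 z 0.6068 h over panel 0.5228
  x -0.083 z 0.6076 h over panel 0.5213
  x -0.079 z 0.3634 h over panel 0.2747
  x -0.075 z 0.365 h over panel 0.2741
scene red 71 [-0.0959 -0.0233  0.0873]
scene green 70 [-0.0956 -0.0668  0.087 ]
scene black 286 [[-0.1107  0.0553  0.0756]
 [-0.0888  0.078   0.0909]
 [-0.0682  0.0884  0.3591]]
  x -0.115 z 0.0691 h over panel 0.0014
  x -0.111 z 0.0757 h over panel 0.0057
  x -0.107 z 0.0866 h over panel 0.0143
  x -0.103 z 0.088 h over panel 0.0134
  x -0.099 z 0.0883 h over panel 0.0113
  x -0.095 z 0.5219 h over panel 0.4426
  x -0.091 z 0.5248 h over panel 0.4432
  x -0.087 z 0.5238 h over panel 0.4398
  x -0.083 z 0.5217 h over panel 0.4353
  x -0.079 z 0.3525 h over panel 0.2638
  x -0.075 z 0.3601 h over panel 0.2691
```

View pics/a3.png

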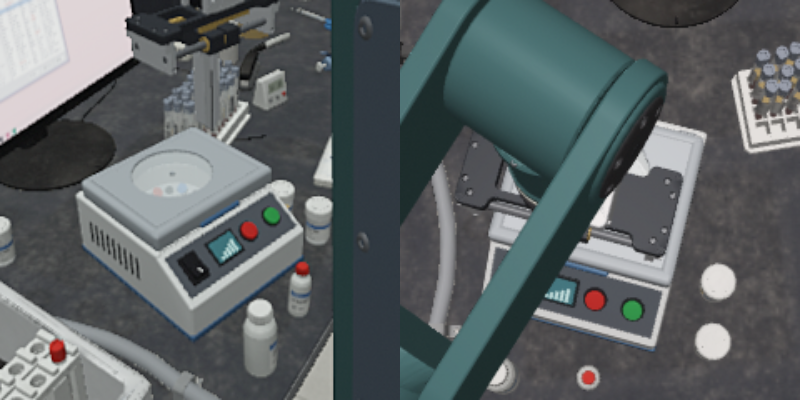

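The lid lies flat and stays shut after the fingers left. The rocker's near end is at about x -106, y +70, z 87 mm in the machine frame. Moving above it.

Emit:
{"api": "apply_moves", "payload": {
  "plan": [
    [[0.165,0.178,0],0,-1],
    [[0.165,0.178,0],0,-1],
    [[0.165,0.178,0.12],0,-1],
    [[0.165,0.178,0.27],0,-1],
    [[0.165,0.178,0.27],0,-1]
  ]
}}

```text
time_s: 7.08
eef_pos: [0.4678, -0.1927, 0.1016]
tcp_rot: [0.13, 0.991, 0.004, -0.009]
wrist_force: [-0.7, 0.5, 0.4]
grip_width: 0.0003
grasp_force: 0.0
```

```bash
python3 - <<'E'
from h import *
s=readout.get_state(); print(loc(s['eef_pos']),s['wrist_force'])
print(units([-.111,.07,.088]),units([-.111,.07,.08]))
c=cam('scene'); a=c['img'][180:300,240:390]
cv2.imwrite('pics/a4.png',cv2.resize(a,(750,600),interpolation=cv2.INTER_CUBIC)[...,::-1])
E
```

```text
[-0.11927606  0.07253459  0.1016481 ] [-0.73097894  0.46571528  0.35319081]
[-0.02132428 -0.00645496  0.03370512] [-0.02169073 -0.00654935  0.05370154]
```

View pics/a4.png

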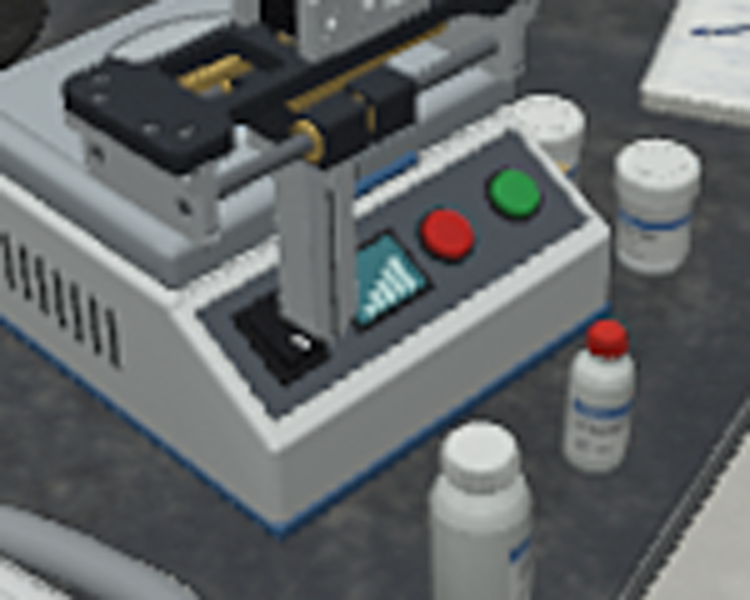

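The fingertips sit just above the rocker's near end; the white line is visible at (298,342). Both keys are clear. Pressing now.

Emit:
{"api": "apply_moves", "payload": {
  "plan": [
    [[-0.02,-0.005,0],0,-1],
    [[-0.02,-0.005,0.02],0,-1],
    [[-0.02,-0.005,0.034],0,-1],
    [[-0.02,-0.005,0.042],0,-1],
    [[-0.02,-0.005,0.05],0,-1],
    [[-0.02,-0.005,0.05],0,-1]
  ]
}}

```text
time_s: 7.88
eef_pos: [0.4809, -0.2001, 0.0899]
tcp_rot: [0.131, 0.991, 0.0, -0.0]
wrist_force: [0.7, 0.8, -0.1]
grip_width: 0.0004
grasp_force: 0.0
```

```bash
python3 - <<'E'
from h import *
s=readout.get_state(); print(loc(s['eef_pos']),s['wrist_force'])
E
```

```text
[-0.10480393  0.06874445  0.08993122] [ 0.70691702  0.79065969 -0.05442599]
```

Emit:
{"api": "apply_moves", "payload": {
  "plan": [
    [[0.015,0.003,0],0,-1],
    [[0.015,0.003,0.01],0,-1],
    [[0.015,0.003,0.018],0,-1],
    [[0.015,0.003,0.024],0,-1],
    [[0.015,0.003,0.024],0,-1]
  ]
}}

```text
time_s: 8.5
eef_pos: [0.4757, -0.1975, 0.0838]
tcp_rot: [0.13, 0.991, -0.0, 0.001]
wrist_force: [-2.1, 1.0, 1.0]
grip_width: 0.0006
grasp_force: 0.9
```

Emit:
{"api": "apply_moves", "payload": {
  "plan": [
    [[0,0,0.008],0,-1],
    [[0,0,0.014],0,-1],
    [[0,0,0.014],0,-1]
  ]
}}

```text
time_s: 8.88
eef_pos: [0.4763, -0.1978, 0.0827]
tcp_rot: [0.13, 0.991, -0.001, 0.002]
wrist_force: [-11.4, 6.2, 29.3]
grip_width: 0.0004
grasp_force: 15.8
```

The force climbs steeply with almost no travel, so it has bottomed out. Lifting off and looking.

Emit:
{"api": "apply_moves", "payload": {
  "plan": [
    [[0,0,-0.03],0,-1],
    [[0,0,-0.12],0,-1],
    [[0,-0.2,-0.15],0,-1],
    [[0,-0.34,-0.15],0,-1],
    [[0,-0.34,-0.15],0,-1],
    [[0,-0.34,-0.15],0,-1],
    [[0,-0.34,-0.15],0,-1]
  ]
}}

```text
time_s: 9.75
eef_pos: [0.4407, -0.3274, 0.1345]
tcp_rot: [0.13, 0.992, 0.001, -0.0]
wrist_force: [1.0, 0.7, -0.1]
grip_width: 0.0002
grasp_force: 0.0
```

```bash
python3 - <<'E'
from h import *
s=readout.get_state(); print(loc(s['eef_pos']),s['wrist_force'])
c=cam('scene'); P=cloud(c); L=(P-O)@np.stack([XH,YH,[0,0,1]]).T
for xx in np.arange(-.115,-.075,.004):
    q=(abs(L[...,0]-xx)<.002)&(abs(L[...,1]-.07)<.007)&(L[...,2]>.05)&(L[...,2]<.15)
    if q.sum(): print('  x',xx.round(3),'z',np.median(L[q][:,2]).round(4),'h over panel',(np.median(L[q][:,2])-(.063+(xx+.123)*.583)).round(4))
I=c['img'];H=cv2.cvtColor(I,cv2.COLOR_RGB2HSV).astype(int);h,sa,v=H[...,0],H[...,1],H[...,2]
w=(abs(L[...,0]+.094)<.03)&(abs(L[...,1])<.11)&(L[...,2]>.05)
for nm,m in (('red',((h<8)|(h>172))&(sa>150)&(v>90)),('green',(h>45)&(h<80)&(sa>130)&(v>60))):
    k=m&w
    if k.sum(): print(nm,k.sum(),np.median(L[k],0).round(4))
cv2.imwrite('pics/a5.png',cv2.resize(I[180:300,240:390],(750,600),interpolation=cv2.INTER_CUBIC)[...,::-1])
E
```

```text
[-0.11089493 -0.06460734  0.13453491] [ 1.01242558  0.73789228 -0.10156929]
  x -0.115 z 0.0688 h over panel 0.0011
  x -0.111 z 0.0717 h over panel 0.0017
  x -0.107 z 0.0799 h over panel 0.0075
  x -0.103 z 0.0834 h over panel 0.0087
  x -0.099 z 0.0862 h over panel 0.0093
  x -0.095 z 0.0904 h over panel 0.0111
  x -0.091 z 0.0962 h over panel 0.0145
  x -0.087 z 0.0995 h over panel 0.0155
  x -0.079 z 0.0938 h over panel 0.0051
  x -0.075 z 0.0922 h over panel 0.0012
red 71 [-0.096  -0.0235  0.0876]
green 69 [-0.0961 -0.0666  0.0873]
```

View pics/a5.png

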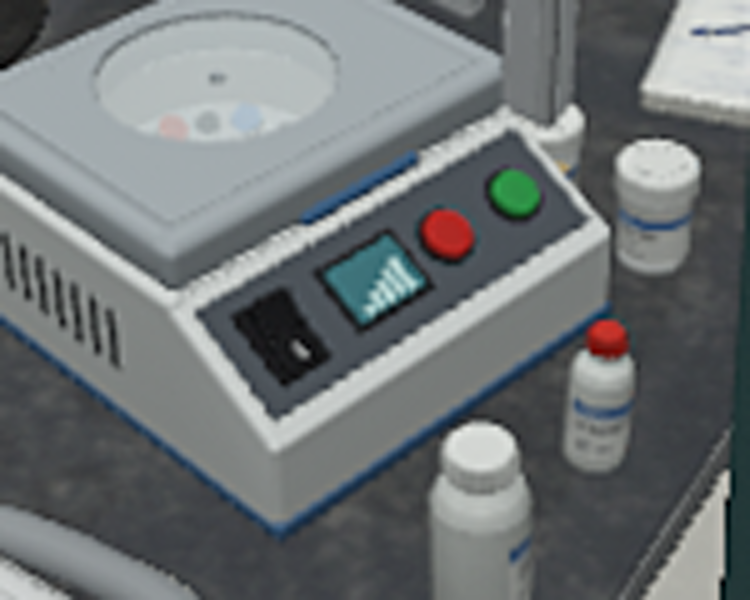

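The rocker is on: near end down about 6 mm, far end up. The lid is shut and the machine hasn't moved. The green key is at (515,193) in the crop, next to the fingertips. Pressing it.

Emit:
{"api": "apply_moves", "payload": {
  "plan": [
    [[-0.018,-0.01,0.05],0,-1],
    [[-0.018,-0.01,0.1],0,-1],
    [[-0.018,-0.01,0.115],0,-1],
    [[-0.018,-0.01,0.125],0,-1],
    [[-0.018,-0.01,0.132],0,-1],
    [[-0.018,-0.01,0.132],0,-1]
  ]
}}

```text
time_s: 10.55
eef_pos: [0.4469, -0.3343, 0.0834]
tcp_rot: [0.13, 0.991, 0.0, 0.001]
wrist_force: [-0.8, 3.2, 4.8]
grip_width: 0.0006
grasp_force: 2.3
```

```bash
python3 - <<'E'
from h import *
s=readout.get_state(); print(loc(s['eef_pos']),s['wrist_force'])
E
```

```text
[-0.1031425  -0.0696641   0.08341053] [-0.76376569  3.23991374  4.82921284]
```

About 5 N at 4 mm of travel, so it is nearly in. A little more, a hold, then let go and clear off.

Emit:
{"api": "apply_moves", "payload": {
  "plan": [
    [[0,0,0.008],0,-1],
    [[0,0,0.012],0,-1],
    [[0,0,0.012],0,-1],
    [[0,0,0.012],0,-1]
  ]
}}

```text
time_s: 11.05
eef_pos: [0.4473, -0.3346, 0.0825]
tcp_rot: [0.13, 0.991, -0.001, 0.002]
wrist_force: [-5.2, 7.1, 18.1]
grip_width: 0.0009
grasp_force: 9.5
```

Hard stop at 18 N, held. Retracting.

Emit:
{"api": "apply_moves", "payload": {
  "plan": [
    [[0,0,-0.05],0,-1],
    [[0,0,-0.2],0,-1],
    [[0,0,-0.35],0,-1],
    [[0.0,0.3,-0.45],0,-1],
    [[0,0.5,-0.45],0,-1],
    [[0,0.5,-0.45],0,-1],
    [[0,0.5,-0.45],0,-1],
    [[0,0.5,-0.45],0,-1]
  ]
}}

```text
time_s: 12.05
eef_pos: [0.4984, -0.1414, 0.2576]
tcp_rot: [0.13, 0.992, -0.001, 0.0]
wrist_force: [0.0, -0.9, 0.2]
grip_width: 0.0001
grasp_force: 0.0
```

```bash
python3 - <<'E'
from h import *
s=readout.get_state(); print(s['eef_pos'],s['wrist_force'])
c=cam('scene'); P=cloud(c); L=(P-O)@np.stack([XH,YH,[0,0,1]]).T
I=c['img'];H=cv2.cvtColor(I,cv2.COLOR_RGB2HSV).astype(int);h,sa,v=H[...,0],H[...,1],H[...,2]
w=(abs(L[...,0]+.094)<.03)&(abs(L[...,1])<.11)&(L[...,2]>.05)
for nm,m in (('red',((h<8)|(h>172))&(sa>150)&(v>90)),('green',(h>45)&(h<80)&(sa>130)&(v>60))):
    k=m&w
    if k.sum(): print(nm,k.sum(),np.median(L[k],0).round(4))
cv2.imwrite('pics/a6.png',cv2.resize(I[160:310,220:420],(800,600),interpolation=cv2.INTER_CUBIC)[...,::-1])
E
```

```text
[ 0.49841849 -0.14139119  0.25758781] [ 0.04238128 -0.90878655  0.19861615]
red 71 [-0.0968 -0.023   0.0872]
green 69 [-0.0959 -0.067   0.0871]
```

View pics/a6.png

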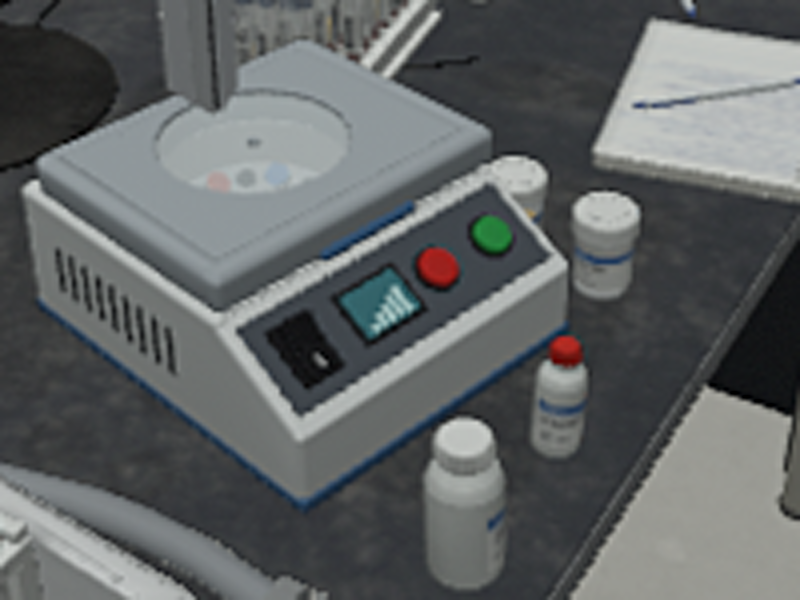

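The lid is shut, the rocker at (305,350) is on, both keys are out, the bottles stand where they were, and the arm is clear. Handing in.

```bash
python3 -c "
from rig import ctrl; print(ctrl.close_job())"
```

```text
the job is handed in; nothing more can be done
None
```

I pressed the lid shut, switched the mains rocker on, and pressed and released the green start key, then handed the job in; the last picture shows nothing disturbed, but the hand-in returned no verdict.

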